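# Switch the storm radio to the weather band

### The arm

A 6-joint arm with a two-finger parallel gripper is mounted at the origin on the work surface. World frame = base frame: x ahead of the robot, y to its left, z up, the work surface at z = 0. Lengths are in m, angles in rad, forces in N, time in s.
With the tool pointing down it reaches from about 0.375 to 0.9 m from the base axis. Payload 3.1 kg.
Tool frame: the origin (TCP) lies at the very end of the fingers, on their centre line; the grasp point (between the pads) lies 19 mm behind it (grip_depth is the distance from the TCP to the grasp point, in m); z points along the fingers, y is the line along which they close (so a half turn about z gives the same grasp; the last joint's range is limited). The gripper opens to 85 mm and grips with 20 to 120 N. Pads are 22 mm wide; open, the fingers measure 114 mm over their backs; the gripper's body (76 mm by 85 mm) begins 54 mm behind the grasp point. The pads swing forward as they close: fully open they stand 13 mm farther back than shut.
Start: joints at [1.111, 0.527, 1.433, -0, 1.181, -0.178], TCP at [0.173, 0.601, 0.231] pointing down, gripper open.
Joint ranges: [-3.08, 3.08], [-0.75, 2.2], [0.22, 2.44], [-1.43, 4.57], [0, 2.65], [-2.85, 2.85]. Speed limits (rad/s): [2.79, 2.79, 3.14, 3.14, 3.14, 3.14].

### API

Orientations are given as a unit quaternion [x, y, z, w].
In Python, from station import * gives the robot as it stands.
- The arm moves only by the tool apply_moves, never from a script. Its argument "plan" is a list of rows, each a list of 7 numbers: the shift along the tool's x, y, z in m, then the turn, a rotation vector about the tool's x, y, z in rad, then the gripper command: -1 is fully open, 1 is shut, values between are in proportion. In form: [[dx, dy, dz, wx, wy, wz, jaw], ...]. A call has 1 to 8 rows; each row shifts and turns the commanded pose from where the row before left it, along the tool's axes as they then stand; what a row does not reach is not made up. A row lasts 1/8 s, in which the tool goes at most 62.5 mm and 10.7 degrees, less where a joint would pass 70% of its speed; a pose out of reach is approached as far as the arm can. A call is refused whole if a number of a shift passes 0.0625 or a number of a turn 0.188, either way. A call with a gripper value outside its range is refused whole. The fingers move at their own pace and stop on an object; "force" is the grip in N (left out, the last holds). Time passes only in rows, so rows that do not move let the fingers close. It gives the time, the measured TCP pose, the force, the opening and the grip force at its end, in the units of the state.
- sense(): the state, without advancing time (a new reading comes with each control period).
- snapshot(name): name is "scene" or "top" or "wrist"; returns the picture (384x512x3 uint8, red, green, blue); there is no depth.
- calibration(name): a dict with "camera_matrix" (3x3 intrinsics, pixels), "R" (3x3) and "t" (3): a world point X has camera coordinates R X + t; the wrist camera has in their place "mount" (4x4, takes a point from camera to tool coordinates, whose origin is the TCP and whose axes are the flange's). Camera axes: x right, y down, z forward; pixel columns grow to the right and rows downward; lengths in m; the calibration is good to about 2 mm. The wrist camera is an equidistant fisheye: a pixel r from the principal point sees the ray r / f radians off the axis. A picture is of the moment at which its call begins: read the wrist's pose just before it. calibration takes no time and is no camera call.
- sign_off(): hands the job in; it is judged then, once.
The state is a dict: "t": time; "q": joint angles; "qd": joint speeds; "tau": joint torques, N m; "tcp_pos": TCP position; "tool_rot": TCP orientation; "force": force on the tool from outside, world axes, zero at the start; "ft_torque": the same for the moment, N m; "finger_gap": opening from 0.0 (shut) to 1.0 (fully open); "gripper_force": force on a finger pad.
Only numpy, scipy, OpenCV 4.12 (cv2) and the standard library are available. Lean on these libraries where they do the work, as an engineer would, in place of code of your own. Each camera call takes 0.05 s, during which the arm holds its last target. There are 200 camera calls.

### The job

Get the forecast on the red storm radio: turn the grey knurled selector knob on its top clockwise with a light fingertip until it clicks into place with its orange pointer at the blue dot (weather), without ever going on to the red dot (alert siren); then press the long white bar all the way down to hear the report, let it come up again and move clear. Only touch the controls: do not take the knob between the fingers, do not lift, tip or shove the radio, and leave everything else on the bench where it stands.

Things in the scene. Friction and masses are not known exactly. Their poses are not given: they have to be found in the camera images.
- radio: red storm radio standing loose on four rubber feet, about 1.5 kg; 115 mm deep (its x), 240 wide (its y), 102 high to its flat black top deck. Origin at the centre of its underside; x points out of its back, y to its left, z up; the loudspeaker front (-x) roughly faces the robot. A folded aerial lies behind the back edge, below the deck. Pushed sideways with over 10 N it slides.
- selector (a joint): angle of the knob in rad, growing clockwise seen from above. Four sprung detents 0.628 (36 deg) apart: 0 white dot (off), 0.628 yellow, 1.257 blue (weather, wanted), 1.885 red (alert); a stop just beyond each end. Starts in the white or yellow detent, rarely balanced between. 0.06 N m starts it out of a detent; past the midway ridge it snaps into the next by itself.
- selector_top (a point): centre of the flat top of the grey selector knob, on its vertical axis. The knob is 52 mm in diameter, 24 mm tall, knurled round its rim, and stands on the deck, so this point is 24 mm above the deck and 126 mm above the bench, 62 mm left (+y) of the radio's middle. The deck around it is clear for 25 mm but for flat printed dots. A fingertip leaning on the rim with 5 N turns it without slipping.
- pointer_tip (a point): outer end of the orange pointer line on the selector's top face, at its rim, 26 mm from the axis; it turns with the knob.
- weather_dot (a point): middle of the blue dot printed on the deck, 37.5 mm from the knob's axis. Four dots 8 mm across lie on an arc on the back (+x) side of the knob: clockwise white, yellow, blue, red.
- bar_top (a point): centre of the top face of the long white bar (a push button 26 mm along the radio's x, 82 mm along its y), 9 mm above the deck when up; it is 46 mm to the right (-y) of the radio's middle.
- bar (a joint): how far the bar is pressed down, in m: 0 up, 0.004 fully down; springs back up. It takes about 2 N to start and 5 N to press fully.
- cleat_case: bystander, loose: black and orange ice cleat case 100 x 150 x 42 mm, origin at the centre of its underside
- tent_stake: bystander, loose: aluminium tent stake, 160 mm long, 15 mm across, lying on the bench
- globe: bystander, loose: clear glass lantern globe, 96 mm across, 115 mm tall, standing upright, origin at the centre of its underside
- vitamins: bystander, loose: white plastic vitamin bottle with a twist cap, 62 mm across, 110 mm tall, origin at the centre of its underside
- wax_tin: bystander, loose: flat round boot wax tin, 84 mm across, 26 mm tall
- mug: bystander, loose: blue enamel mug, 80 mm across, 85 mm tall
- basket_left: fixed square wicker basket, 265 mm square, 150 mm tall, to the robot's left
- basket_right: fixed square wicker basket, 265 mm square, 150 mm tall, to the robot's right

How it is judged:
By the outcome, as a careful person would: the job done as asked, in the order asked, and still so for the second after the job is handed in, with the robot touching nothing.
It also fails if it takes over 64 s, if anything falls off the work surface, if the arm or the gripper's body presses on something with over 40 N, if the wrist force passes 120 N, or if a joint passes its speed limit or range.

## Working session

There is one attempt and no reset: what is moved stays moved. The work goes in short steps, Python scripts to look and compute and a tool call to move; the robot and the scene stay as the last step left them, time stands still between calls to the robot, and variables do not carry over. Pictures are saved under pics/ and viewed, at most 10 in all, crops included, and the job is handed in when it is done.

Besides the shell and the picture viewer there is one more tool, called after "Call:" as a command line: name --pt "numbers of a row" for each row, then --argument value for the rest. apply_moves: Moves the arm, as the interface text tells. Its arguments: {"type":"object","properties":{"plan":{"type":"array"},"force":{"type":"number"}},"required":["plan"]}

```bash
mkdir -p pics; python3 - <<'E'
from station import *
import cv2, numpy as np
for n in ("scene","top"):
    im=snapshot(n); cv2.imwrite(f"pics/{n}0.png",im[:,:,::-1])
    c=calibration(n); print(n,np.round(c["camera_matrix"],1).tolist(),np.round(c["R"],3).tolist(),np.round(c["t"],3).tolist())
s=sense();print(s["t"],s["tool_rot"],s["tcp_pos"],s["force"])
print(calibration("wrist"))
E
```

```text
scene [[458.9, 0.0, 255.2], [0.0, 458.9, 189.3], [0.0, 0.0, 1.0]] [[0.154, 0.988, -0.01], [0.841, -0.136, -0.524], [-0.519, 0.072, -0.852]] [-0.062, -0.381, 2.198]
top [[372.8, 0.0, 257.2], [0.0, 372.8, 193.7], [0.0, 0.0, 1.0]] [[0.021, -0.999, 0.03], [-0.994, -0.024, -0.103], [0.104, -0.028, -0.994]] [-0.027, 0.515, 1.302]
0.1 [ 1.39929426e-01  9.90160992e-01 -9.35084663e-04 -3.01879793e-04] [0.17287336 0.59993345 0.2304492 ] [ 0.47162795  0.13681854 -0.10395236]
{'camera_matrix': array([[297.31863964,   0.        , 253.6036149 ],
       [  0.        , 297.31863964, 192.5363651 ],
       [  0.        ,   0.        ,   1.        ]]), 'mount': array([[ 3.82066298e-04, -9.47916833e-01, -3.18517709e-01,
         8.17542892e-02],
       [ 9.99999819e-01,  2.14309625e-04,  5.61722387e-04,
        -2.83092702e-04],
       [-4.64204696e-04, -3.18517866e-01,  9.47916744e-01,
        -1.42614840e-01],
       [ 0.00000000e+00,  0.00000000e+00,  0.00000000e+00,
         1.00000000e+00]])}
```

View pics/top0.png

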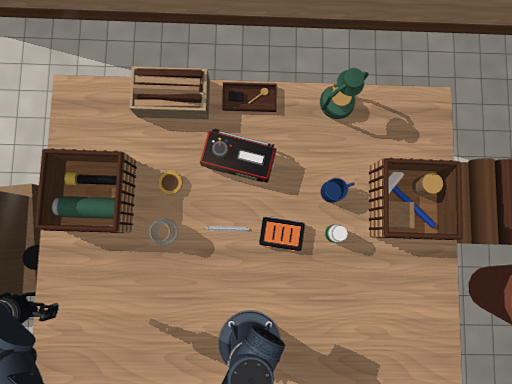

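View pics/scene0.png

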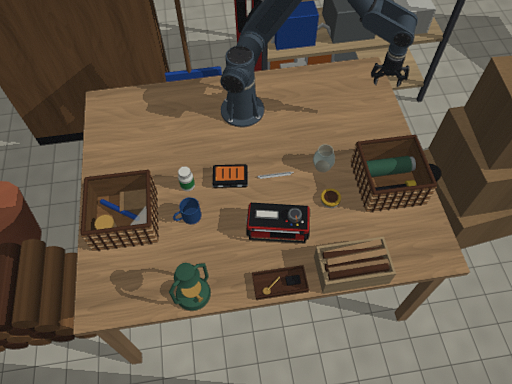

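The top view shows the radio at about (238,155), with the knob near (220,148) and the white bar near (251,157). The bystanders stand well in front of it or to the side. I'll estimate positions from these pixels, then move the wrist camera in.

```bash
cat > h.py <<'E'
from station import *
import cv2, numpy as np
from scipy.spatial.transform import Rotation as Rn
def ray(n,uv,z,pose=None):
    c=calibration(n);K=c["camera_matrix"];uv=np.atleast_2d(np.array(uv,float))
    a=np.c_[(uv[:,0]-K[0,2])/K[0,0],(uv[:,1]-K[1,2])/K[1,1]]
    if n=="wrist":
        p,q=pose;th=np.linalg.norm(a,axis=1)+1e-9
        d=np.c_[a/th[:,None]*np.sin(th)[:,None],np.cos(th)]
        M=c["mount"];R=Rn.from_quat(q).as_matrix()
        o=R@M[:3,3]+p; d=d@(R@M[:3,:3]).T
    else:
        R,t=np.array(c["R"]),np.array(c["t"]);o=-R.T@t;d=np.c_[a,np.ones(len(a))]@R
    return o+d*((z-o[2])/d[:,2])[:,None]
def wsnap(name):
    s=sense();im=snapshot("wrist");cv2.imwrite(f"pics/{name}.png",im[:,:,::-1])
    np.savez(f"pics/{name}.npz",p=s["tcp_pos"],q=s["tool_rot"]);return im,(s["tcp_pos"],s["tool_rot"])
def load(name):
    z=np.load(f"pics/{name}.npz");return cv2.imread(f"pics/{name}.png")[:,:,::-1],(z["p"],z["q"])
E
python3 - <<'E'
from h import *
im=cv2.imread("pics/top0.png")[120:190,195:285]
g=cv2.cvtColor(im,cv2.COLOR_BGR2GRAY)
m=(g>215).astype(np.uint8);n,l,st,ce=cv2.connectedComponentsWithStats(m);i=1+st[1:,4].argmax()
bar=ce[i]+[195,120];pts=np.argwhere(l==i)[:,::-1].astype(np.float32)+[195,120]
print(bar,st[i]);B=ray("top",pts.astype(float),.111)
print("bar",B.mean(0)); w,v=np.linalg.eigh(np.cov(B[:,:2].T));print(v[:,1],np.arctan2(v[1,1],v[0,1]))
print("knob",ray("top",[220,148],.126))
for u in ([171,183],[163,232],[228,229]):print(ray("top",u,.05))
s=sense();R=Rn.from_quat(s["tool_rot"]).as_matrix();print(R.round(3))
E
```

```text
[251.58536585 156.89430894] [ 45  31  23  12 123]
bar [0.63128992 0.008323   0.111     ]
[0.23295178 0.97248829] 1.3356844599180038
knob [[0.65544997 0.11436763 0.126     ]]
[[0.54362108 0.2867783  0.05      ]]
[[0.37302819 0.30651698 0.05      ]]
[[0.38804501 0.08359574 0.05      ]]
[[-0.961  0.277 -0.001]
 [ 0.277  0.961 -0.002]
 [ 0.    -0.002 -1.   ]]
```

Call:
apply_moves --pt "-0.05 -0.0325 0 0 0 0 1" --pt "-0.05 -0.0325 0 0 0 0 1" --pt "-0.05 -0.0325 0 0 0 0 1" --pt "-0.05 -0.0325 0 0 0 0 1" --pt "-0.05 -0.0325 0 0 0 0 1" --pt "-0.05 -0.0325 0 0 0 0 1" --pt "-0.05 -0.0325 0 0 0 0 1" --pt "-0.05 -0.0325 0 0 0 0 1" --force 20

```text
t: 1.1
tcp_pos: [0.4863, 0.2382, 0.231]
tool_rot: [0.14, 0.99, 0.0, -0.0]
force: [0.7, 0.4, 0.2]
finger_gap: -0.001
gripper_force: 0.0
```

Call:
apply_moves --pt "-0.05 -0.0325 0.007 0 0 0 1" --pt "-0.05 -0.0325 0.007 0 0 0 1" --pt "-0.05 -0.0325 0.007 0 0 0 1" --pt "-0.05 -0.0325 0.007 0 0 0 1" --pt "0 0 0 0 0 0 1" --pt "0 0 0 0 0 0 1"

```text
t: 1.85
tcp_pos: [0.6407, 0.0596, 0.2025]
tool_rot: [0.14, 0.99, 0.0, -0.001]
force: [-0.3, -0.3, -0.1]
finger_gap: 0.001
gripper_force: 0.0
```

```bash
python3 - <<'E'
from h import *
im,p=wsnap("w1");print(p,sense()["t"],sense()["force"])
E
```

```text
(array([0.64068588, 0.0595673 , 0.20246075]), array([ 1.40304573e-01,  9.90107588e-01,  1.69373089e-04, -1.25012333e-03])) 1.9 [-0.90727705  0.60126442  0.2152549 ]
```

View pics/w1.png

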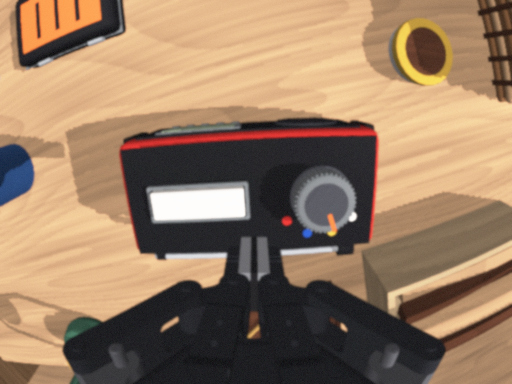

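The wrist view shows the knob at about (325,200). Its orange pointer ends near (333,230), at the yellow dot (332,234), with blue at (307,233), red at (287,221) and white at (352,217). The bar is at (198,203). One detent is needed, so I'll measure it.

```bash
cat >> h.py <<'E'
def measure(im,P,kn=None):
    hsv=cv2.cvtColor(np.ascontiguousarray(im),cv2.COLOR_RGB2HSV);H,S,V=cv2.split(hsv)
    def comp(m,x0,y0,x1,y1):
        mm=np.zeros(m.shape,np.uint8);mm[y0:y1,x0:x1]=m[y0:y1,x0:x1]
        n,l,st,ce=cv2.connectedComponentsWithStats(mm);i=1+st[1:,4].argmax();return ce[i],l==i
    return H,S,V,comp
E
python3 - <<'E'
from h import *
im,P=load("w1");H,S,V,comp=measure(im,P)
box=(270,205,365,245)
d={}
for n,m in dict(white=(V>200)&(S<50),yellow=(H>22)&(H<34)&(S>130)&(V>120),blue=(H>105)&(H<130)&(S>130)&(V>100),red=((H<5)|(H>175))&(S>150)&(V>120)).items():
    c,l=comp(m,*box);d[n]=ray("wrist",c,.102,P)[0];print(n,c,l.sum(),d[n].round(4))
c,l=comp((H>5)&(H<20)&(S>130)&(V>120),*box);pp=np.argwhere(l)[:,::-1];w=ray("wrist",pp,.126,P)
print("ptr",c,l.sum(),w.mean(0))
# centre from dots: circle r=.0375
from scipy.optimize import least_squares
D=np.array([d[k][:2] for k in ("white","blue","red")])
k=least_squares(lambda k:np.linalg.norm(D-k,axis=1)-.0375,[.655,.113]);print("knob by dots",k.x,k.fun)
# knob top: grey region
g,l=comp((S<60)&(V>50)&(V<190),285,160,362,240)
cn,_=cv2.findContours(l.astype(np.uint8),cv2.RETR_EXTERNAL,cv2.CHAIN_APPROX_NONE)
cc=max(cn,key=len);(e,r)=cv2.minEnclosingCircle(cc);print("grey",g,l.sum(),e,r,ray("wrist",e,.126,P))
c,l=comp((V>200)&(S<60),140,175,255,228);w2=ray("wrist",np.argwhere(l)[:,::-1],.111,P);print("bar",c,l.sum(),w2.mean(0))
ev,v=np.linalg.eigh(np.cov(w2[:,:2].T));a=v[:,1]*np.sign(v[1,1]);print("axis",a,"size",np.ptp(w2[:,:2]@a))
K=w2.mean(0)[:2]+a*.108;print("knob by bar",K)
ang=lambda p:np.degrees(np.arctan2(*(p-k.x)[::-1]))
print({n:ang(v[:2]).round(1) for n,v in d.items()},"ptr",ang(w.mean(0)[:2]))
cv2.imwrite("pics/w1c.png",cv2.resize(im[150:250,265:385,::-1],None,fx=5,fy=5,interpolation=cv2.INTER_CUBIC))
E
```

```text
white [352.29545455 216.56818182] 44 [0.6881 0.1406 0.102 ]
yellow [331.   233.25] 16 [0.6988 0.1177 0.102 ]
blue [306.62666667 233.10666667] 75 [0.6917 0.0955 0.102 ]
red [286.46835443 220.82278481] 79 [0.6742 0.0804 0.102 ]
ptr [331.92307692 222.69230769] 91 [0.67595891 0.11671275 0.126     ]
knob by dots [0.66016172 0.11542593] [ 0.00012901 -0.0002073   0.00021262]
grey [322.87940418 198.22085362] 3491 (325.5, 200.0) 36.786643981933594 [[0.65465804 0.11524282 0.126     ]]
bar [198.21328803 204.12646282] 2649 [0.6343409  0.01166975 0.111     ]
axis [0.22190143 0.9750691 ] size 0.08159859187038541
knob by bar [0.65830625 0.11697722]
{'white': np.float64(42.0), 'yellow': np.float64(3.4), 'blue': np.float64(-32.4), 'red': np.float64(-68.1)} ptr 4.656979979188951
```

View pics/w1c.png

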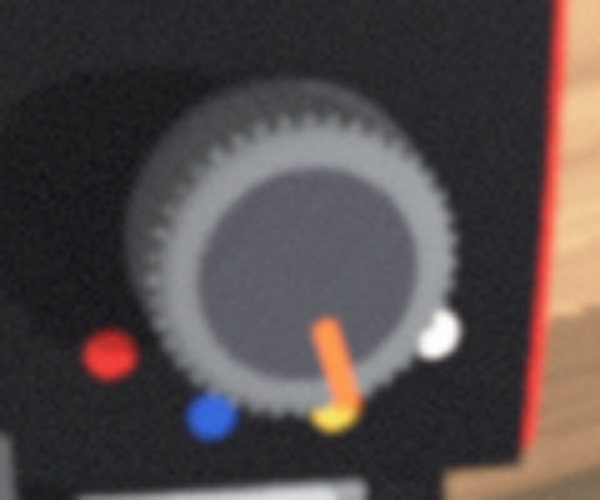

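The pointer is in the yellow detent and the knob axis is near (0.658, 0.116). I'll bring the shut fingers down on the deck's left side, 8–10 mm clear of the rim.

Call:
apply_moves --pt "0.0017 0.0364 0 0 0 0 1" --pt "0.0017 0.0364 0 0 0 0 1" --pt "0.0017 0.0363 0 0 0 0 1" --pt "0 0 0.03 0 0 0 1" --pt "0 0 0.025 0 0 0 1" --pt "0 0 0.02 0 0 0 1" --pt "0 0 0.01 0 0 0 1" --pt "0 0 0.005 0 0 0 1"

```text
t: 2.9
tcp_pos: [0.6668, 0.166, 0.1131]
tool_rot: [0.14, 0.99, 0.0, -0.0]
force: [-1.3, 0.0, 1.0]
finger_gap: -0.001
gripper_force: 0.0
```

Call:
apply_moves --pt "0 0 0 0 0 0 1" --pt "0 0 0 0 0 0 1"

```text
t: 3.15
tcp_pos: [0.6676, 0.1657, 0.1142]
tool_rot: [0.14, 0.99, 0.0, 0.001]
force: [0.3, -0.2, 0.1]
finger_gap: 0.001
gripper_force: 0.0
```

```bash
python3 - <<'E'
from h import *
im,P=wsnap("w2");print(P,sense()["force"])
cv2.imwrite("pics/w2c.png",cv2.resize(im[120:320,150:400,::-1],None,fx=3,fy=3))
E
```

```text
(array([0.6675999 , 0.16565531, 0.11424278]), array([1.40047448e-01, 9.90144406e-01, 1.89401134e-04, 8.55720293e-04])) [-0.1299231   0.44444747  0.59825654]
```

View pics/w2c.png

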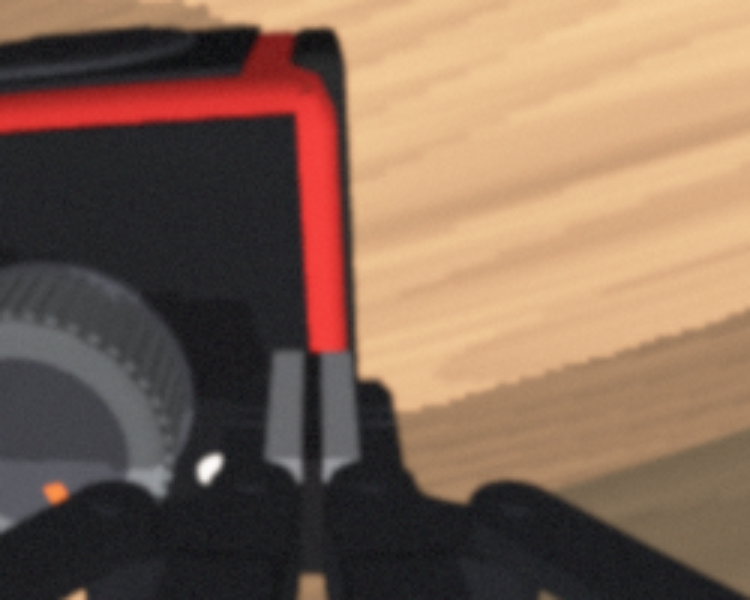

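The fingertips are beside the knob, which is at the left of the crop. The white dot is still visible between them, so they are clear. I'll creep towards the rim.

Call:
apply_moves --pt "0 -0.003 0.001 0 0 0 1" --pt "0 -0.003 0 0 0 0 1" --pt "0 0 0 0 0 0 1"

```text
t: 3.58
tcp_pos: [0.6652, 0.1596, 0.1124]
tool_rot: [0.14, 0.99, -0.0, -0.0]
force: [0.3, -0.9, 0.4]
finger_gap: -0.006
gripper_force: 0.0
```

Call:
apply_moves --pt "0 -0.001 0 0 0 0 1" --pt "0 -0.001 0 0 0 0 1" --pt "0 0 0 0 0 0 1"

```text
t: 3.95
tcp_pos: [0.6647, 0.158, 0.1123]
tool_rot: [0.14, 0.99, -0.0, -0.0]
force: [0.4, -0.9, -0.3]
finger_gap: 0.002
gripper_force: 0.0
```

Call:
apply_moves --pt "0 -0.001 0 0 0 0 1" --pt "0 0 0 0 0 0 1"

```text
t: 4.2
tcp_pos: [0.6644, 0.1571, 0.1123]
tool_rot: [0.14, 0.99, -0.0, -0.0]
force: [0.3, -0.5, -0.5]
finger_gap: 0.003
gripper_force: 0.0
```

Call:
apply_moves --pt "0 -0.001 0 0 0 0 1" --pt "0 0 0 0 0 0 1"

```text
t: 4.45
tcp_pos: [0.6641, 0.156, 0.1123]
tool_rot: [0.14, 0.99, -0.0, -0.0]
force: [0.3, 0.0, -0.1]
finger_gap: 0.001
gripper_force: 0.0
```

Call:
apply_moves --pt "0 -0.001 0 0 0 0 1" --pt "0 0 0 0 0 0 1"

```text
t: 4.7
tcp_pos: [0.6639, 0.1551, 0.1123]
tool_rot: [0.14, 0.99, -0.0, -0.0]
force: [1.0, 0.1, 0.6]
finger_gap: 0.001
gripper_force: 0.0
```

Call:
apply_moves --pt "0 -0.001 0 0 0 0 1" --pt "0 0 0 0 0 0 1"

```text
t: 4.95
tcp_pos: [0.6638, 0.1548, 0.1124]
tool_rot: [0.14, 0.99, 0.001, 0.0]
force: [-0.0, 1.3, 0.6]
finger_gap: -0.0
gripper_force: 1.1
```

Call:
apply_moves --pt "0 -0.001 0 0 0 0 1" --pt "0 0 0 0 0 0 1"

```text
t: 5.2
tcp_pos: [0.6637, 0.1545, 0.1124]
tool_rot: [0.14, 0.99, 0.001, 0.0]
force: [2.4, 4.9, -0.7]
finger_gap: 0.0
gripper_force: 2.5
```

Call:
apply_moves --pt "0 -0.001 0 0 0 0 1" --pt "0 0 0 0 0 0 1"

```text
t: 5.45
tcp_pos: [0.6636, 0.1544, 0.1125]
tool_rot: [0.14, 0.99, 0.002, 0.001]
force: [1.4, 7.3, 0.2]
finger_gap: 0.004
gripper_force: 3.5
```

Call:
apply_moves --pt "-0.001 0.0003 0 0 0 0 1" --pt "-0.001 0 0 0 0 0 1" --pt "-0.001 0 0 0 0 0 1" --pt "0 0 0 0 0 0 1"

```text
t: 5.95
tcp_pos: [0.6657, 0.1539, 0.1124]
tool_rot: [0.14, 0.99, 0.002, -0.0]
force: [-0.1, 6.7, 0.8]
finger_gap: 0.001
gripper_force: 3.3
```

Call:
apply_moves --pt "-0.001 0 0 0 0 0 1" --pt "-0.001 0 0 0 0 0 1" --pt "0 0 0 0 0 0 1"

```text
t: 6.32
tcp_pos: [0.668, 0.1533, 0.1125]
tool_rot: [0.14, 0.99, 0.002, 0.0]
force: [0.3, 6.1, -0.1]
finger_gap: 0.001
gripper_force: 3.3
```

```bash
cat >> h.py <<'E'
def state(name,save=True):
    im,P=wsnap(name);H,S,V,comp=measure(im,P);out={}
    def mk(m,z):
        n,l,st,ce=cv2.connectedComponentsWithStats(m.astype(np.uint8))
        r=[]
        for i in range(1,n):
            if st[i,4]>15:
                w=ray("wrist",ce[i],z,P)[0]
                if np.linalg.norm(w[:2]-[.658,.116])<.05:r.append((st[i,4],*w[:2].round(4)))
        return r
    print("ptr",mk((H>5)&(H<20)&(S>130)&(V>120),.126));print("blue",mk((H>105)&(H<130)&(S>130)&(V>100),.102))
    print("red",mk(((H<5)|(H>175))&(S>150)&(V>120),.102));print("F",sense()["force"],sense()["t"])
E
python3 -c "
from h import *
state('w3')
im=cv2.imread('pics/w3.png');cv2.imwrite('pics/w3c.png',cv2.resize(im[120:320,80:330],None,fx=3,fy=3))"
```

```text
ptr []
blue []
red [(np.int32(4605), np.float64(0.6144), np.float64(0.13))]
F [0.66009478 6.8930189  0.38601774] 6.375
```

View pics/w3c.png

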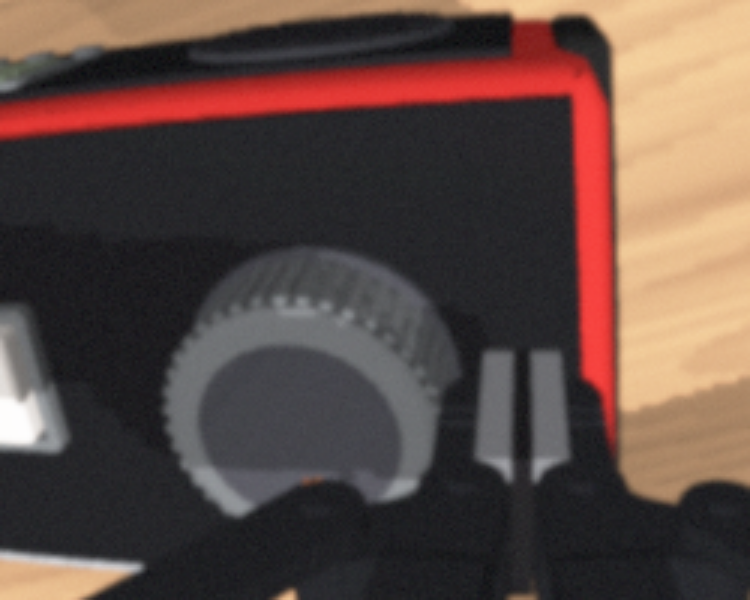

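The fingertip rests on the rim at about (445,400) in the crop. The pointer root is just visible at (315,480), and the radio hasn't moved. I'll continue.

Call:
apply_moves --pt "-0.001 0 0 0 0 0 1" --pt "-0.001 0 0 0 0 0 1" --pt "-0.001 0 0 0 0 0 1" --pt "0 0 0 0 0 0 1"

```text
t: 6.88
tcp_pos: [0.6714, 0.1523, 0.1125]
tool_rot: [0.14, 0.99, 0.002, 0.001]
force: [1.0, 6.3, -0.3]
finger_gap: 0.003
gripper_force: 3.2
```

Call:
apply_moves --pt "-0.001 0 0 0 0 0 1" --pt "-0.001 0 0 0 0 0 1" --pt "-0.001 0 0 0 0 0 1" --pt "0 0 0 0 0 0 1"

```text
t: 7.38
tcp_pos: [0.675, 0.1512, 0.1126]
tool_rot: [0.14, 0.99, 0.002, 0.001]
force: [2.5, 5.5, -1.0]
finger_gap: 0.0
gripper_force: 3.1
```

Call:
apply_moves --pt "-0.001 0 0 0 0 0 1" --pt "-0.001 0 0 0 0 0 1" --pt "0 0 0 0 0 0 1"

```text
t: 7.75
tcp_pos: [0.6775, 0.1502, 0.1127]
tool_rot: [0.14, 0.99, 0.001, 0.002]
force: [3.1, 5.7, -2.0]
finger_gap: 0.0
gripper_force: 2.8
```

The tangential force has reversed, so the knob is past the ridge and pulling into the next detent. I'll back off radially, lift, and look.

Call:
apply_moves --pt "0 0.002 0 0 0 0 1" --pt "0 0.004 0 0 0 0 1" --pt "0 0.004 0 0 0 0 1" --pt "0 0 -0.03 0 0 0 1" --pt "0 -0.03 -0.03 0 0 0 1" --pt "0.01 -0.04 -0.03 0 0 0 1" --pt "0.01 -0.03 0 0 0 0 1" --pt "0 0 0 0 0 0 1"

```text
t: 8.75
tcp_pos: [0.6301, 0.0663, 0.2028]
tool_rot: [0.141, 0.99, -0.0, -0.001]
force: [-0.2, -0.2, -0.7]
finger_gap: -0.001
gripper_force: 0.0
```

Call:
apply_moves --pt "0 0 0 0 0 0 1" --pt "0 0 0 0 0 0 1"

```text
t: 9.0
tcp_pos: [0.6318, 0.0689, 0.2019]
tool_rot: [0.139, 0.99, 0.0, -0.0]
force: [-0.0, 1.2, -0.0]
finger_gap: -0.004
gripper_force: 0.0
```

```bash
python3 - <<'E'
from h import *
state('w4');im,P=load('w4');print(P)
H,S,V,comp=measure(im,P)
c,l=comp((V>200)&(S<60),100,150,270,235);w2=ray("wrist",np.argwhere(l)[:,::-1],.111,P);print("bar",c,l.sum(),w2.mean(0))
ev,v=np.linalg.eigh(np.cov(w2[:,:2].T));print("axis",v[:,1],np.ptp(w2[:,:2]@v[:,1]))
cv2.imwrite('pics/w4c.png',cv2.resize(im[130:270,110:390,::-1],None,fx=2.8,fy=2.8))
E
```

```text
ptr [(np.int32(91), np.float64(0.6739), np.float64(0.1063))]
blue [(np.int32(65), np.float64(0.6918), np.float64(0.095))]
red [(np.int32(75), np.float64(0.6742), np.float64(0.0805))]
F [ 0.06799762  0.87756492 -0.22132881] 9.05
(array([0.63178905, 0.06889421, 0.20189068]), array([ 1.39432798e-01,  9.90231523e-01,  5.79666159e-05, -1.49505662e-04]))
bar [191.77804296 215.933572  ] 2514 [0.63434528 0.01183317 0.111     ]
axis [0.22366612 0.97466582] 0.08186728284566981
```

View pics/w4c.png

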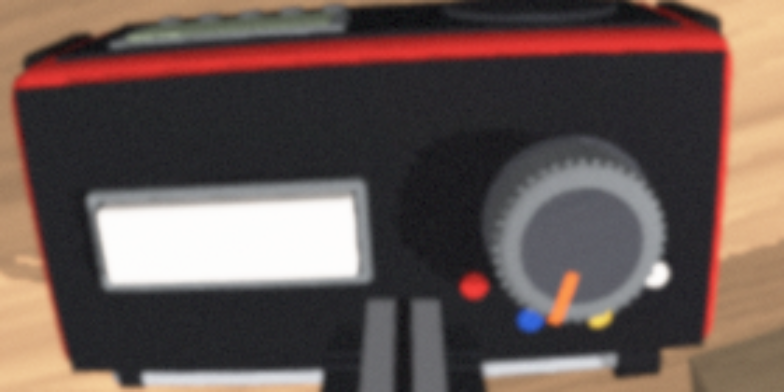

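The pointer lies at -32 to -34° about the knob axis, and the blue dot at -32 to -33°, so it has seated at blue. The radio is unmoved, with the bar still at (0.6343, 0.0118). Next is the bar.

Call:
apply_moves --pt "-0.009 -0.027 0 0 0 0 1" --pt "-0.0093 -0.0272 0 0 0 0 1" --pt "0 0 0.03 0 0 0 1" --pt "0 0 0.03 0 0 0 1" --pt "0 0 0.016 0 0 0 1" --pt "0 0 0 0 0 0 1" --pt "0 0 0 0 0 0 1" --pt "0 0 0 0 0 0 1"

```text
t: 10.05
tcp_pos: [0.635, 0.011, 0.1276]
tool_rot: [0.14, 0.99, -0.0, 0.001]
force: [0.1, -0.3, 0.2]
finger_gap: 0.001
gripper_force: 0.0
```

Call:
apply_moves --pt "0 0 0.002 0 0 0 1" --pt "0 0 0.002 0 0 0 1" --pt "0 0 0.002 0 0 0 1" --pt "0 0 0 0 0 0 1"

```text
t: 10.55
tcp_pos: [0.6338, 0.0109, 0.12]
tool_rot: [0.14, 0.99, 0.0, -0.0]
force: [-0.3, 0.5, 0.0]
finger_gap: 0.001
gripper_force: 0.0
```

Call:
apply_moves --pt "0 0 0.002 0 0 0 1" --pt "0 0 0.002 0 0 0 1" --pt "0 0 0.002 0 0 0 1" --pt "0 0 0 0 0 0 1"

```text
t: 11.05
tcp_pos: [0.6339, 0.0109, 0.114]
tool_rot: [0.14, 0.99, -0.0, -0.0]
force: [-0.1, 0.0, -0.4]
finger_gap: 0.002
gripper_force: 0.0
```

Call:
apply_moves --pt "0 0 0.002 0 0 0 1" --pt "0 0 0.001 0 0 0 1" --pt "0 0 0 0 0 0 1"

```text
t: 11.42
tcp_pos: [0.634, 0.0109, 0.1112]
tool_rot: [0.14, 0.99, -0.0, -0.0]
force: [0.7, 0.1, 0.3]
finger_gap: 0.0
gripper_force: 0.0
```

Call:
apply_moves --pt "0 0 0.001 0 0 0 1" --pt "0 0 0.001 0 0 0 1" --pt "0 0 0 0 0 0 1"

```text
t: 11.8
tcp_pos: [0.6341, 0.0109, 0.1096]
tool_rot: [0.14, 0.99, -0.0, 0.0]
force: [-0.2, 0.5, 2.8]
finger_gap: -0.001
gripper_force: 1.3
```

Call:
apply_moves --pt "0 0 0.001 0 0 0 1" --pt "0 0 0.001 0 0 0 1" --pt "0 0 0 0 0 0 1"

```text
t: 12.18
tcp_pos: [0.6341, 0.0109, 0.1075]
tool_rot: [0.14, 0.99, -0.0, 0.0]
force: [-0.9, 0.5, 3.9]
finger_gap: 0.001
gripper_force: 2.1
```

Call:
apply_moves --pt "0 0 0.001 0 0 0 1" --pt "0 0 0.001 0 0 0 1" --pt "0 0 0 0 0 0 1"

```text
t: 12.55
tcp_pos: [0.6342, 0.0109, 0.107]
tool_rot: [0.14, 0.99, -0.0, 0.0]
force: [-3.4, -0.1, 12.5]
finger_gap: -0.0
gripper_force: 5.9
```

Call:
apply_moves --pt "0 0 0.001 0 0 0 1" --pt "0 0 0 0 0 0 1" --pt "0 0 0 0 0 0 1"

```text
t: 12.92
tcp_pos: [0.6342, 0.0109, 0.1069]
tool_rot: [0.14, 0.99, -0.0, 0.001]
force: [-5.2, -0.1, 16.5]
finger_gap: -0.002
gripper_force: 8.1
```

The bar has bottomed out at z = 0.107, at 12–16 N. I'll release, lift clear and verify.

Call:
apply_moves --pt "0 0 -0.002 0 0 0 1" --pt "0 0 -0.003 0 0 0 1" --pt "0 0 -0.005 0 0 0 1" --pt "0 0 -0.02 0 0 0 1" --pt "0 0 -0.03 0 0 0 1" --pt "0.02 0.03 -0.03 0 0 0 1" --pt "0 0.025 -0.01 0 0 0 1" --pt "0 0 0 0 0 0 1"

```text
t: 13.92
tcp_pos: [0.6306, 0.0707, 0.2049]
tool_rot: [0.139, 0.99, 0.0, 0.001]
force: [0.3, -0.5, -0.5]
finger_gap: -0.0
gripper_force: 0.0
```

Call:
apply_moves --pt "0 0 0 0 0 0 1" --pt "0 0 0 0 0 0 1"

```text
t: 14.18
tcp_pos: [0.6294, 0.0683, 0.2031]
tool_rot: [0.141, 0.99, -0.0, -0.001]
force: [-0.4, -0.4, -0.0]
finger_gap: 0.0
gripper_force: 0.0
```

```bash
python3 - <<'E'
from h import *
state('w5');im,P=load('w5');print(P)
H,S,V,comp=measure(im,P)
c,l=comp((V>200)&(S<60),100,150,270,245);w2=ray("wrist",np.argwhere(l)[:,::-1],.111,P);print("bar",c,l.sum(),w2.mean(0))
ev,v=np.linalg.eigh(np.cov(w2[:,:2].T));print("axis",v[:,1],np.ptp(w2[:,:2]@v[:,1]))
cv2.imwrite('pics/w5c.png',cv2.resize(im[110:270,110:390,::-1],None,fx=2.8,fy=2.8))
E
```

```text
ptr [(np.int32(92), np.float64(0.6739), np.float64(0.1063))]
blue [(np.int32(60), np.float64(0.6919), np.float64(0.0951))]
red [(np.int32(73), np.float64(0.6742), np.float64(0.0805))]
F [ 0.00854772 -0.10505103  0.54180925] 14.225
(array([0.62940012, 0.06826696, 0.2030783 ]), array([ 1.40500609e-01,  9.90079876e-01, -2.49072427e-04, -1.16470472e-03]))
bar [193.80113406 217.89064399] 2469 [0.63429221 0.0118778  0.111     ]
axis [0.2257964  0.97417452] 0.08162541593245262
```

View pics/w5c.png

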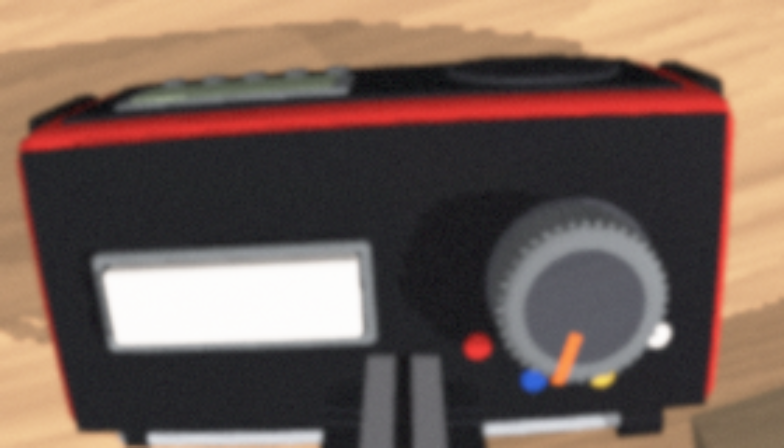

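The pointer is still at blue, the bar is up again, the radio hasn't moved and the tool is about 80 mm clear. I'll hand it in.

```bash
python3 -c "
from station import *
print(sign_off())"
```

```text
the job is handed in; nothing more can be done
None
```

The job is handed in: the selector is in the blue (weather) detent without going on to red, the bar was pressed fully down and came back up, the radio did not move, and the arm is clear.

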